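# Gauge a mailbox lock barrel in the bench caliper

## Robot

A 7-joint arm with a two-finger parallel gripper is mounted at the origin on the work surface. World frame = base frame: x ahead of the robot, y to its left, z up, the work surface at z = 0. Lengths are in m, angles in rad, forces in N, time in s.
With the tool pointing down it reaches from about 0.4 to 0.875 m from the base axis. Payload 19.3 kg.
Tool frame: the origin (TCP) lies at the very end of the fingers, on their centre line; the grasp point (between the pads) lies 19 mm behind it (bot.grasp_offset is the distance from the TCP to the grasp point, in m); z points along the fingers, x is the direction in which the jaws open and shut, and the axes are right-handed (so a half turn about z gives the same grasp; the last joint's range is limited). The gripper opens to 85 mm and grips with 20 to 120 N. Pads are 22 mm wide; open, the fingers measure 114 mm over their backs; the gripper's body (76 mm by 85 mm) begins 54 mm behind the grasp point. The pads swing forward as they close: fully open they stand 13 mm farther back than shut.
Start: joints at [-1.356, 0.521, -0.036, 1.599, 0.021, 1.021, -0.113], TCP at [0.176, 0.6, 0.231] pointing down, gripper open.
Joint ranges: [-2.91, 2.91], [-0.3, 2.13], [-1.5, 1.42], [0.17, 2.43], [-1.26, 4.41], [0.16, 1.93], [-2.52, 2.52]. Speed limits (rad/s): [1.89, 1.89, 2.39, 2.39, 3.01, 3.01, 3.01].

## Interface

Orientations are given as [roll, pitch, yaw] about the fixed x, y, z axes, in that order (R = Rz(yaw) Ry(pitch) Rx(roll)).
In Python, from workcell import status, grab_frame, calibration, job, regions_of, mark_of, bot gives the robot as it stands.
- The arm moves only by the tool carry_out, never from a script. Its argument "deltas" is one flat list of numbers, 5 for each row, row after row: the opening, from -1 (shut) to 1 (fully open), then the shift along the tool's x, y, z in cm, then the turn about the tool's z in degrees. A call has 1 to 20 rows; each row shifts and turns the commanded pose from where the row before left it, along the tool's axes as they then stand; what a row does not reach is not made up. A row lasts 1/12 s, in which the tool goes at most 41.7 mm and 7.16 degrees, less where a joint would pass 70% of its speed; a pose out of reach is approached as far as the arm can. A call with a gripper value outside its range is refused whole. The fingers move at their own pace and stop on an object; "newtons" is the grip in N (left out, the last holds). Time passes only in rows, so rows that do not move let the fingers close. It gives the time, the measured TCP pose, the force and the opening at its end, in the units of the state.
- status.observe(): the state, without advancing time (a new reading comes with each control period).
- grab_frame(name): name is "side" or "top"; returns the picture (480x640x3 uint8, red, green, blue); there is no depth.
- calibration(name): a dict with "fov_y" (degrees; the focal length in pixels is half the picture's height over the tangent of half this angle, whatever the lens; pixels are square), "cx", "cy" (the principal point, pixels), "D" ([k1, k2, p1, p2, k3] as OpenCV has them; the pictures are not rectified), "R" (3x3) and "t" (3): a world point X has camera coordinates R X + t. Camera axes: x right, y down, z forward; pixel columns grow to the right and rows downward; lengths in m; the calibration is good to about 2 mm. A picture is of the moment at which its call begins. calibration takes no time and is no camera call.
- job.job_done(): hands the job in, once; it reports no verdict.
Trained networks look in the newest picture that a camera, given by its name, has taken for a name from the list of things; names that differ only in an ending like _2 or _b are one class to them, and where a whole thing is asked for, a point or a joint stands for the part that bears it (a point fixed in the world has none). Each returns a list of dicts, best first, with "p" (0 to 1); they miss things now and then, are a little off and sometimes report something else, mostly with a low value. They report only what shows in the picture. A call takes as long as a camera call. They do not tell look-alikes from the thing itself.
- regions_of(camera, target): "region" (480x640 bool, what is visible of it) and "xy" ([column, row] in pixels, amid what is visible of it).
- mark_of(camera, target): "xy" ([column, row] in pixels: a listed point, or the origin of a listed thing).
The state is a dict: "clock": time; "qpos": joint angles; "qd": joint speeds; "joint_efforts": joint torques, N m; "position": TCP position; "tool_rot": TCP orientation; "force": force on the tool from outside, world axes, zero at the start; "moment": the same for the moment, N m; "grip_width": finger opening in m.
Only numpy, scipy, OpenCV 4.12 (cv2) and the standard library are available. Lean on these libraries where they do the work, as an engineer would, in place of code of your own. Each camera call takes 0.05 s, during which the arm holds its last target.

## Task

Take the brass mailbox lock from the tray, stand it upright, face down, on the bed of the bench caliper between the open jaws, near the beam and in line with the brass anvil pad, and let go of it. Then slide the moving jaw along by its orange thumb post until moving jaw and anvil both bear lightly on the barrel, without squeezing hard or forcing the jaw askew, and leave it closed on the lock with the robot clear. Do not disturb the other locks, the screwdriver or the parcel.

Things in the scene. Friction and masses are not known exactly. Their poses are not given: they have to be found in the camera images.
- gauge: Bench caliper, fixed: green bed 130 mm (its x) by 330 mm (its y), 12 mm thick; origin at the centre of its underside, x to the beam side, y along the beam to the fixed jaw, z up. Steel beam 16 mm wide on the bed along y, axis at x = +40 mm, top 28 mm above the counter. The carriage and the fixed jaw's clamp block reach out to x = +23 mm.
- fixed_jaw: Fixed steel jaw 16 mm thick; origin at bed height (12 mm over the counter) in the plane of its flat front, at gauge x = 0, y = +75 mm; gauge's axes. The front looks to -y, from the beam out to gauge x = -48 mm, 20 to 42 mm above the counter. A tight screw anvil in it carries a brass pad 44 mm wide centred on gauge x = 0, standing 4 to 28 mm proud of the front: set anew each time, not measured.
- moving_jaw: Moving steel jaw on the carriage, 14 mm thick, same reach and height as the fixed jaw. Origin at bed height on the beam's axis, in the plane of its face, which looks to +y; gauge's axes when square. It is sprung to the carriage (14 N m/rad about the vertical through its origin): a force F at distance d from the beam's axis skews it by F d / 14 rad, so it skews most at the tips.
- carriage (a joint): Distance in m between the moving jaw's face and the fixed jaw's front: 0 shut, at most 0.13; it starts at 0.118 to 0.128. The brass anvil pad takes up 4 to 28 mm of it, so the lock is gripped somewhere between 0.032 and 0.056. The carriage moves towards gauge +y as it closes; about 3 N of dry friction hold it wherever it is left.
- thumb_post (a point): Centre of the top of the round orange thumb post on the carriage, 72 mm above the counter; 14 mm diameter, free from 38 mm to 72 mm above the counter; it stands on the beam's axis 50 mm behind (gauge -y) the moving jaw's face. The carriage block under it is 75 mm long and 34 mm wide, from 6 mm behind that face back, its top 34 mm above the counter.
- brass_lock: The brass lock to be gauged, loose, 0.12 to 0.24 kg, standing face down: a round barrel 28 mm diameter and 52 mm tall over all, with a face flange 36 mm diameter and 5 mm thick at its foot. Origin at the centre of the flange's underside, z up.
- tray: Fixed blue tray 280 by 120 mm, wall 14 mm high and 4 mm thick; origin at the centre of its underside, inner floor 4 mm above the counter. The three locks stand in it about 85 mm apart along its x, in any order.
- steel_lock: Silver lock, 22 mm barrel, 46 mm tall, standing in the tray; leave alone.
- black_lock: Black lock, 32 mm barrel, 50 mm tall, standing in the tray; leave alone.
- screwdriver: Screwdriver lying beyond the caliper; leave alone.
- parcel: Cardboard parcel 110 by 80 by 60 mm to the far right; leave alone.
Mind the look-alikes: they are no part of the job. Of the things that look like the brass_lock, take the one that is farthest from the robot's base at the start.

How it is judged:
On the way, in this order (a step that is already met when the one before it is completed fails the run):
1. the brass lock stands upright and released on the caliper's bed between the open jaws (z of brass_lock in the frame of gauge between 0.01 and 0.0145 m and x of brass_lock in the frame of gauge between -0.022 and 0.022 m and y of brass_lock in the frame of fixed_jaw below -0.014 m and y of brass_lock in the frame of moving_jaw above 0.01 m and angle between brass_lock's own z axis and vertical below 0.08 rad and contact force between the fingers and brass_lock below 0.05 N and value of joint carriage above 0.04 m), for 0.2 s.
2. moving jaw and anvil (fixed jaw) bear on the barrel with at least 1.5 N, the lock still upright (contact force between each of fixed_jaw, moving_jaw and brass_lock above 1.5 N and contact force between the fingers and brass_lock below 0.05 N and angle between brass_lock's own z axis and vertical below 0.08 rad), for 0.2 s.
At the end, for the whole second after the job is handed in: Brass lock upright (0.08 rad) on the bed, axis at gauge x -22 to +22 mm, held between moving jaw and anvil: both still bear on it (over 0.2 N), axis 12 to 15.5 mm from the moving jaw's face; moving jaw square within 0.02 rad; all at rest, robot clear (contact force between each of fixed_jaw, moving_jaw and brass_lock above 0.2 N and y of brass_lock in the frame of moving_jaw between 0.012 and 0.0155 m and y of brass_lock in the frame of fixed_jaw below -0.014 m and x of brass_lock in the frame of gauge between -0.022 and 0.022 m and z of brass_lock in the frame of gauge between 0.01 and 0.0145 m and angle between brass_lock's own z axis and vertical below 0.08 rad and angle between the y axis of moving_jaw and the y axis of gauge, either way round below 0.02 rad and linear speed of brass_lock below 0.01 m/s and velocity of joint carriage between -0.005 and 0.005 m/s); the robot touches nothing.
It fails at once if a jaw presses on the lock with more than 10 N (contact force between any of moving_jaw, fixed_jaw and brass_lock above 10 N).
It fails at once if the moving jaw is skewed by more than 0.035 rad (angle between the y axis of moving_jaw and the y axis of gauge, either way round above 0.035 rad).
It fails at once if another lock, the screwdriver or the parcel is moved by more than 20 mm (distance of any of steel_lock, black_lock, screwdriver, parcel from where it was at the start of the episode above 0.02 m).
It also fails if it takes over 54 s, if anything falls off the work surface, if the arm or the gripper's body presses on something with over 40 N, if the wrist force passes 120 N, or if a joint passes its speed limit or range.

## Working session

There is one attempt and no reset: what is moved stays moved. The work goes in short steps, Python scripts to look and compute and a tool call to move; the robot and the scene stay as the last step left them, time stands still between calls to the robot, and variables do not carry over. Pictures are saved under pics/ and viewed, and the job is handed in when it is done.

Besides the shell and the picture viewer there is one more tool, called after "Emit:" as name(argument=value, ...) on one line, values as JSON. carry_out: Moves the arm, as the interface text tells. Its arguments: {"type":"object","properties":{"deltas":{"type":"array","items":{"type":"number"}},"newtons":{"type":"number"}},"required":["deltas"]}

```bash
mkdir -p pics; ls; python3 - <<'E'
from workcell import status, grab_frame, calibration
import cv2
print(status.observe())
for c in ("top","side"):
    print(c,calibration(c))
    cv2.imwrite(f"pics/{c}0.png",grab_frame(c)[:,:,::-1])
E
```

```text
pics
{'clock': 0.0, 'qpos': array([-1.3562066 ,  0.521984  , -0.03633667,  1.60000782,  0.02121952,
        1.02105134, -0.11276183]), 'qd': array([-0.00169031,  0.00010457, -0.00068502, -0.00023061, -0.00042792,
       -0.00032853, -0.00036562]), 'joint_efforts': array([ 4.67824466e-04, -9.27097321e+01,  1.98117033e+00, -3.69937670e+01,
        1.80091598e-02,  8.25404510e-03, -1.45510739e-05]), 'position': array([0.17554084, 0.59950677, 0.23074439]), 'tool_rot': array([3.14150637e+00, 1.06139537e-03, 1.28605299e+00]), 'force': array([ 0.43746613,  0.13803183, -0.4503373 ]), 'moment': array([ 0.00748441, -0.00219814, -0.04632443]), 'grip_width': 0.08540664183443251}
top {'fov_y': 47.940428177381854, 'cx': 318.28851291072175, 'cy': 239.29745932881656, 'D': array([-0.09474079,  0.        ,  0.        ,  0.        ,  0.        ]), 'R': array([[-0.01543709, -0.99988032,  0.00102545],
       [-0.99558067,  0.01527567, -0.09265953],
       [ 0.09263278, -0.00245131, -0.99569732]]), 't': array([0.01082961, 0.62282612, 1.3388119 ])}
side {'fov_y': 57.95663379896947, 'cx': 325.5114113108505, 'cy': 243.21077864054212, 'D': array([-0.06967294,  0.        ,  0.        ,  0.        ,  0.        ]), 'R': array([[-0.65433704, -0.75602708,  0.01631246],
       [-0.53532179,  0.44786621, -0.71613297],
       [ 0.53411012, -0.47732475, -0.69777322]]), 't': array([0.40698878, 0.38400557, 0.64270652])}
```

View pics/top0.png

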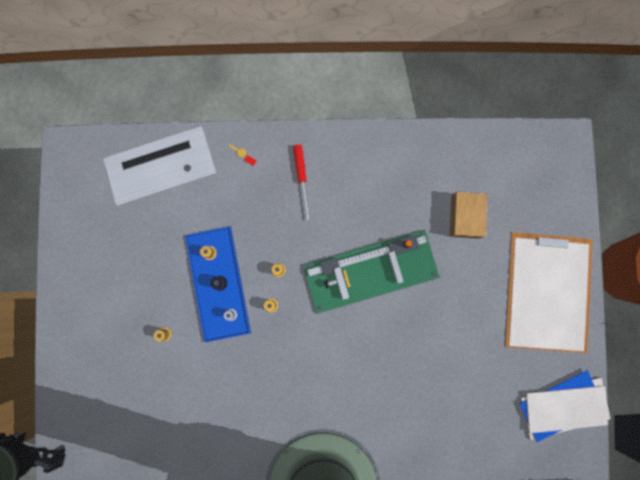

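View pics/side0.png

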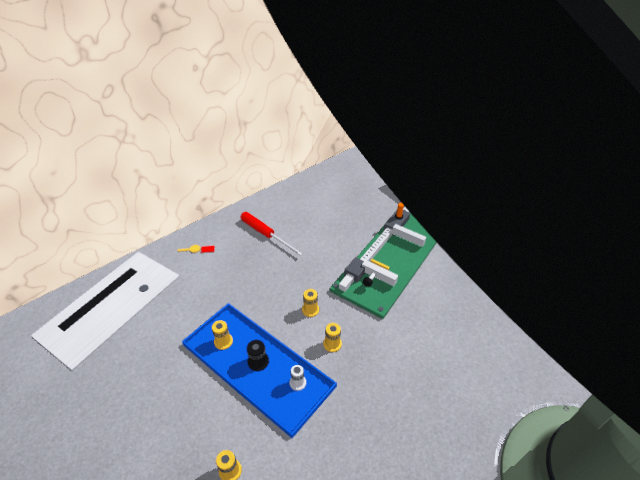

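The top view shows the brass lock in the tray at about (208,252), black at (218,283) and steel at (230,315). Three look-alikes are outside the tray, at (278,269), (271,305) and (162,335). The caliper has its fixed jaw at (341,283), its moving jaw at (396,266) and the orange post at (408,243).

```bash
cat > h.py <<'E'
import numpy as np, cv2
from workcell import status, grab_frame, calibration, job, regions_of, mark_of, bot
def cam(n):
    c=calibration(n); f=240/np.tan(np.radians(c['fov_y']/2))
    return np.array([[f,0,c['cx']],[0,f,c['cy']],[0,0,1]]),c['D'],c['R'],c['t']
def ray(n,uv):
    K,D,R,t=cam(n); p=cv2.undistortPoints(np.array([[uv]],float),K,D)[0,0]
    return -R.T@t, R.T@np.array([p[0],p[1],1])
def at(n,uv,z):
    o,d=ray(n,uv); return o+d*(z-o[2])/d[2]
def px(n,X):
    K,D,R,t=cam(n); return cv2.projectPoints(np.array(X,float).reshape(-1,1,3),cv2.Rodrigues(R)[0],t,K,D)[0][:,0]
E
python3 - <<'E'
from h import *
np.set_printoptions(precision=4,suppress=True)
Z=dict(brass_lock=.004,gauge=0,fixed_jaw=.012,moving_jaw=.012,thumb_post=.072,tray=0)
for c in("top","side"):
  grab_frame(c)
  for n,z in Z.items():
    for r in mark_of(c,n):
        if r['p']>.2: print(c,n,round(r['p'],2),np.array(r['xy']),at(c,r['xy'],z))
r=regions_of("top","gauge")[0]
cnt=max(cv2.findContours(r['region'].astype('uint8'),0,1)[0],key=cv2.contourArea); 
print(cv2.minAreaRect(cnt), cv2.boxPoints(cv2.minAreaRect(cnt)))
g=grab_frame("top");cv2.imwrite("pics/topz.png",cv2.resize(g[210:350,180:460,::-1],None,fx=2.8,fy=2.8,interpolation=cv2.INTER_CUBIC))
E
```

```text
top brass_lock 0.7 [277.6 270.3] [0.5469 0.1069 0.004 ]
top brass_lock 0.68 [270.7 308.9] [0.4485 0.1255 0.004 ]
top brass_lock 0.58 [210.4 253.3] [0.5932 0.2804 0.004 ]
top brass_lock 0.52 [163.7 330.9] [0.3953 0.4015 0.004 ]
top gauge 0.74 [371.3 271.8] [ 0.5394 -0.1341  0.    ]
top fixed_jaw 0.72 [338.9 279.3] [ 0.5213 -0.0498  0.012 ]
top moving_jaw 0.64 [384.3 252.6] [ 0.5877 -0.1675  0.012 ]
top moving_jaw 0.53 [371.3 270.7] [ 0.5419 -0.133   0.012 ]
top thumb_post 0.98 [410.3 244.9] [ 0.6016 -0.2246  0.072 ]
top tray 0.82 [219.  285.4] [0.5102 0.2588 0.    ]
top tray 0.34 [302.9 183.6] [0.7725 0.0392 0.    ]
side brass_lock 0.97 [332.9 342.8] [0.4586 0.1228 0.004 ]
side brass_lock 0.81 [224.2 339.6] [0.5985 0.278  0.004 ]
side brass_lock 0.78 [310.6 308.4] [0.5494 0.1032 0.004 ]
side gauge 0.86 [392.8 257.8] [ 0.5414 -0.1353  0.    ]
side fixed_jaw 0.69 [378.1 272.2] [ 0.5254 -0.0685  0.012 ]
side moving_jaw 0.66 [387.4 238.6] [ 0.5859 -0.1623  0.012 ]
side thumb_post 0.64 [400.6 206.1] [ 0.6034 -0.2162  0.072 ]
side tray 0.75 [273.3 236.1] [0.7765 0.0325 0.    ]
side tray 0.72 [256.3 366.4] [0.5134 0.2625 0.    ]Traceback (most recent call last):
  File "<stdin>", line 9, in <module>
IndexError: list index out of range
```

```bash
python3 - <<'E'
from h import *
np.set_printoptions(precision=4,suppress=True)
g=grab_frame("top");cv2.imwrite("pics/topz.png",cv2.resize(g[210:350,180:460,::-1],None,fx=2.8,fy=2.8,interpolation=cv2.INTER_CUBIC))
h=cv2.cvtColor(g,cv2.COLOR_RGB2HSV)
m=((h[...,0]>50)&(h[...,0]<95)&(h[...,1]>90)).astype('uint8'); m[:,:290]=0; m[:220]=0;m[330:]=0;m[:,450:]=0
pts=np.argwhere(m)[:,::-1]
hull=cv2.convexHull(pts.astype(np.int32))
W=np.array([at("top",p,0.012)[:2] for p in hull[:,0].astype(float)])
r=cv2.minAreaRect((W*1000).astype(np.float32)); print(r, cv2.boxPoints(r), m.sum())
# yellow lock blobs
y=((h[...,0]>15)&(h[...,0]<32)&(h[...,1]>120)).astype('uint8')
y[:,:190]=0;y[:,225:]=0;y[:230]=0;y[270:]=0
p=np.argwhere(y)[:,::-1];print(p.mean(0),p.min(0),p.max(0),len(p))
# predict silhouette for lock at candidates
for X in ([.5932,.2804],[.597,.279],[.5985,.278]):
    P=[]
    for (rr,z) in((.018,.004),(.018,.009),(.014,.009),(.014,.056)):
        a=np.linspace(0,6.28,40);P+= [[X[0]+rr*np.cos(t),X[1]+rr*np.sin(t),z] for t in a]
    q=px("top",P);print(X,q.min(0),q.max(0))
E
```

```text
((541.6316528320312, -131.25111389160156), (126.34410095214844, 326.1365966796875), 15.294816970825195) [[ 437.682     9.3776]
 [ 523.7122 -305.2076]
 [ 645.5813 -271.8799]
 [ 559.5511   42.7054]] 4073
[208.2692 252.2885] [201 247] [215 258] 104
[0.5932, 0.2804] [200.7097 246.195 ] [217.324  260.2398]
[0.597, 0.279] [201.2732 244.7176] [217.8642 258.7616]
[0.5985, 0.278] [201.6737 244.1319] [218.2495 258.1758]
```

View pics/topz.png

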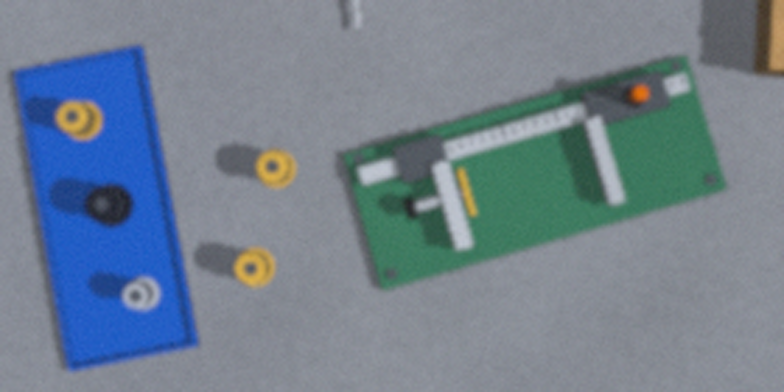

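Emit:
carry_out(deltas=[0.6,0,0,0,7,0.6,0,0,0,7,0.6,0,0,0,7,0.6,0,0,0,7,0.6,0,0,0,7,0.6,0,0,0,7,0.6,0,0,0,7,0.6,0,0,0,7,0.6,0,0,0,2.4], newtons=30)

```text
clock: 1.65
position: [0.1755, 0.5998, 0.2313]
tool_rot: [3.142, -0.0, 0.259]
force: [-1.0, -0.8, 0.2]
grip_width: 0.068
```

Emit:
carry_out(deltas=[0.6,1.6,2.1,-0.2,0,0.6,1.6,2.1,-0.2,0,0.6,1.6,2.1,-0.2,0,0.6,1.6,2.1,0,0,0.6,1.6,2.1,0,0,0.6,1.6,2.1,0,0,0.6,1.6,2.1,0,0,0.6,1.6,2.1,0,0,0.6,1.6,2.1,0,0,0.6,1.6,2.1,0,0,0.6,1.6,2.1,0,0,0.6,1.6,2.1,0,0,0.6,1.6,2.1,0,0,0.6,1.6,2.1,0,0,0.6,1.6,2.1,0,0,0.6,1.6,2.1,0,0,0.6,1.6,2.1,0,0,0.6,1.6,2.1,0,0,0.6,0.8,1,0,0,0.6,0,0,0,0])

```text
clock: 3.32
position: [0.5656, 0.3009, 0.2372]
tool_rot: [3.14, -0.001, 0.263]
force: [0.1, 0.6, 0.1]
grip_width: 0.0685
```

```bash
python3 - <<'E'
from h import *
np.set_printoptions(precision=4,suppress=True)
g=grab_frame("side");cv2.imwrite("pics/side1.png",g[:,:,::-1])
for n,z in dict(brass_lock=.004,gauge=0,fixed_jaw=.012,moving_jaw=.012,thumb_post=.072).items():
    for r in mark_of("side",n):
        if r['p']>.2: print(n,round(r['p'],2),np.array(r['xy']),at("side",r['xy'],z))
print(px("side",[status.observe()['position']]))
E
```

```text
brass_lock 0.95 [229.4 469.1] [0.3897 0.3987 0.004 ]
brass_lock 0.82 [221.9 339.8] [0.6009 0.2817 0.004 ]
brass_lock 0.82 [332.1 344.8] [0.4563 0.1269 0.004 ]
brass_lock 0.58 [311.1 307.7] [0.5502 0.1013 0.004 ]
gauge 0.97 [393.1 256.6] [ 0.5436 -0.1386  0.    ]
fixed_jaw 0.6 [377.5 276.1] [ 0.5183 -0.0593  0.012 ]
moving_jaw 0.88 [386.8 238.4] [ 0.5873 -0.1617  0.012 ]
thumb_post 0.74 [401.2 203.4] [ 0.6093 -0.2249  0.072 ]
[[197.781  276.7767]]
```

View pics/side1.png

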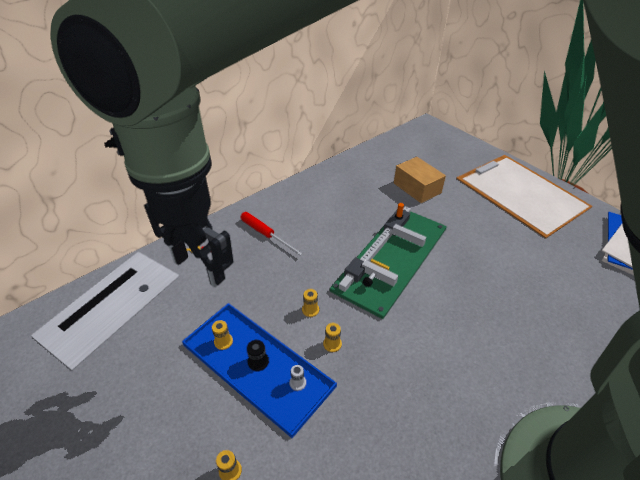

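The lock is visible in the side view at (222,335), and the whole caliper is now clear of the arm. I'll fit the lock and the caliper in both pictures.

```bash
cat > fit.py <<'E'
from h import *
from scipy.optimize import least_squares
def lockpts(x,y,z0):
    a=np.linspace(0,2*np.pi,60); P=[]
    for rr,z in((.018,0),(.018,.005),(.014,.005),(.014,.052)):
        P+=[[x+rr*np.cos(t),y+rr*np.sin(t),z0+z] for t in a]
    return P
def mask(g,box):
    h=cv2.cvtColor(g,cv2.COLOR_RGB2HSV); m=((h[...,0]>12)&(h[...,0]<35)&(h[...,1]>100)&(h[...,2]>50)).astype('uint8')
    o=np.zeros_like(m);x0,y0,x1,y1=box;o[y0:y1,x0:x1]=m[y0:y1,x0:x1];return o
def ext(p): return np.r_[p.min(0)-0,p.max(0)]
E
python3 - <<'E'
from fit import *
np.set_printoptions(precision=4,suppress=True)
gs=cv2.imread("pics/side1.png")[:,:,::-1].copy(); gt=cv2.imread("pics/top0.png")[:,:,::-1].copy()
for c,g,b in(("top",gt,(190,235,228,270)),("side",gs,(200,310,245,360))):
    p=np.argwhere(mask(g,b))[:,::-1]; e=ext(p)+np.array([-.5,-.5,.5,.5])
    f=lambda v:ext(px(c,lockpts(v[0],v[1],.004)))-e
    r=least_squares(f,[.596,.28],diff_step=1e-3);print(c,e,r.x,r.fun)
# gauge from side: green mask
h=cv2.cvtColor(gs,cv2.COLOR_RGB2HSV)
m=((h[...,0]>60)&(h[...,0]<90)&(h[...,1]>90)&(h[...,2]>40)).astype('uint8');m[:,:325]=0;m[:,455:]=0;m[:200]=0;m[330:]=0
m=cv2.morphologyEx(m,cv2.MORPH_OPEN,np.ones((3,3)))
hu=cv2.convexHull(np.argwhere(m)[:,::-1].astype(np.int32))
W=np.array([at("side",p,.012)[:2] for p in hu[:,0].astype(float)])
print(cv2.minAreaRect((W*1000).astype(np.float32)))
for c,g in(("top",gt),("side",gs)):
    h=cv2.cvtColor(g,cv2.COLOR_RGB2HSV); o=((h[...,0]<14)&(h[...,0]>4)&(h[...,1]>170)).astype('uint8')
    o[:190]=0;o[260:]=0;o[:,:385]=0;o[:,425:]=0
    p=np.argwhere(o)[:,::-1];print(c,'orange',p.mean(0),p.min(0),p.max(0),len(p))
    yy=mask(g,(325,240,395,310)); p=np.argwhere(yy)[:,::-1]; print('pad',p.tolist() if len(p)<50 else (p.min(0),p.max(0),len(p)))
cv2.imwrite("pics/sidez.png",cv2.resize(gs[190:330,320:460,::-1],None,fx=4.2,fy=4.2,interpolation=cv2.INTER_CUBIC))
E
```

```text
top [200.5 246.5 215.5 258.5] [0.5951 0.283 ] [-0.8127 -1.0285  0.8401  1.0252]
side [211.5 319.5 232.5 349.5] [0.596  0.2815] [-0.2465 -0.0846  0.2585  0.0712]
((540.4838256835938, -129.5413360595703), (130.26702880859375, 334.8414001464844), 15.362140655517578)
top orange [407.5    243.1667] [405 241] [410 245] 18
pad [[344, 270], [343, 271], [344, 271], [345, 271], [343, 272], [344, 272], [345, 272], [344, 273], [345, 273], [346, 273], [344, 274], [345, 274], [346, 274], [344, 275], [345, 275], [346, 275], [344, 276], [345, 276], [346, 276], [347, 276], [345, 277], [346, 277], [347, 277], [345, 278], [346, 278], [347, 278], [346, 279], [347, 279], [348, 279], [346, 280], [347, 280], [348, 280], [346, 281], [347, 281], [348, 281], [346, 282], [347, 282], [348, 282], [347, 283], [348, 283], [349, 283], [347, 284], [348, 284], [349, 284], [347, 285], [348, 285], [349, 285], [348, 286], [349, 286]]
side orange [399.5875 210.    ] [396 203] [403 217] 80
pad (array([371, 259]), array([388, 269]), 70)
```

View pics/sidez.png

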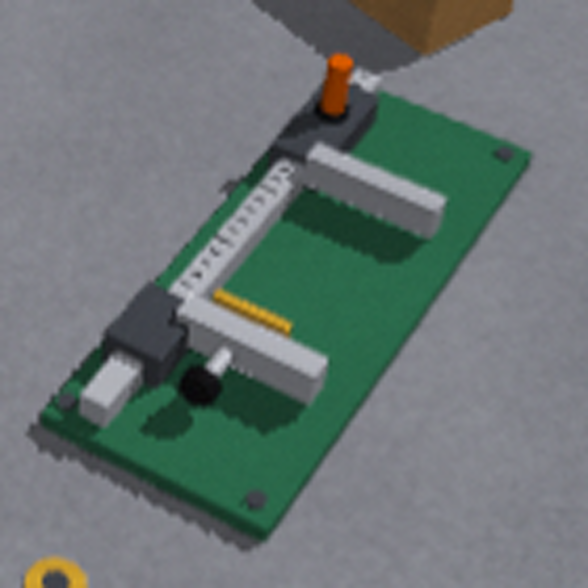

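```bash
cat >> h.py <<'E'
GC=np.array([.541,-.1305]);GA=np.radians(15.3)
def tog(p):
    d=np.asarray(p)[:2]-GC; return np.array([np.cos(GA)*d[0]+np.sin(GA)*d[1],-np.sin(GA)*d[0]+np.cos(GA)*d[1]])
def tow(p):
    x,y=p; return GC+np.array([np.cos(GA)*x-np.sin(GA)*y,np.sin(GA)*x+np.cos(GA)*y])
E
python3 - <<'E'
from h import *
np.set_printoptions(precision=4,suppress=True)
for z in(.03,.042): print('pad top',tog(at("top",(346.5,278.5),z)),'side',tog(at("side",(379.5,263),z)))
print('post',tog(at("top",(407.5,243.2),.068)),tog(at("side",(400.3,205),.072)))
print('fixed front pred', px("top",[[*tow((0,.075)),.042],[*tow((-48e-3,.075)),.042]]), px("side",[[*tow((0,.075)),.042],[*tow((-48e-3,.075)),.042]]))
print(tow((0,.03)),tow((2e-3,.025)))
E
```

```text
pad top [-0.0013  0.0649] side [0.0055 0.0538]
pad top [-0.0013  0.0656] side [0.0011 0.0644]
post [ 0.0397 -0.1021] [ 0.04   -0.1024]
fixed front pred [[342.7366 279.0459]
 [348.1747 297.5933]] [[377.57   266.2124]
 [397.7241 275.8351]]
[ 0.5331 -0.1016] [ 0.5363 -0.1059]
```

Emit:
carry_out(deltas=[0.6,0.8,0.9,1,0,0.6,0.8,0.9,2,0,0.6,0.8,0.8,3,0,0.6,0,0,3,0,0.6,0,0,3,0,0.6,0,0,2,0,0.6,0,0,1,0,0.6,0,0,0,0,0.6,0,0,0,0,0.6,0,0,0,0])

```text
clock: 4.45
position: [0.5942, 0.2851, 0.0888]
tool_rot: [-3.141, -0.002, 0.267]
force: [0.7, 0.2, 0.3]
grip_width: 0.0684
```

Emit:
carry_out(deltas=[0.6,0,0.3,1,0,0.6,0,0,1.5,0,0.6,0,0,1.5,0,0.6,0,0,1.3,0,0.6,0,0,0.6,0,0.6,0,0,0.3,0,0.6,0,0,0,0,0.6,0,0,0,0,0.6,0,0,0,0])

```text
clock: 5.2
position: [0.5946, 0.2821, 0.0261]
tool_rot: [-3.141, -0.001, 0.267]
force: [0.5, 0.7, -0.4]
grip_width: 0.0683
```

```bash
python3 - <<'E'
from h import *
cv2.imwrite("pics/g1.png",grab_frame("side")[230:430,120:360,::-1].repeat(3,0).repeat(3,1))
print(status.observe()['position'])
E
```

```text
[0.59460405 0.282073   0.02605278]
```

View pics/g1.png

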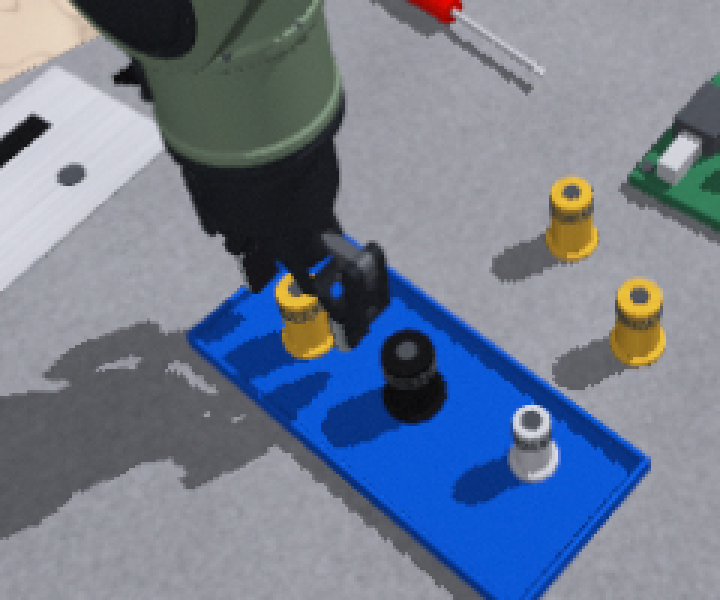

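The fingers straddle the brass lock (around (305,320) in the zoomed view), well clear of the black one. Closing and lifting slightly.

Emit:
carry_out(deltas=[-0.6,0,0,0,0,-0.6,0,0,0,0,-0.6,0,0,0,0,-0.6,0,0,0,0,-0.6,0,0,0,0,-0.6,0,0,0,0,-0.6,0,0,0,0,-0.6,0,0,0,0,-0.6,0,0,0,0,-0.6,0,0,0,0], newtons=30)

```text
clock: 6.08
position: [0.5944, 0.282, 0.0257]
tool_rot: [-3.141, -0.0, 0.267]
force: [-0.4, -0.9, 5.1]
grip_width: 0.0273
```

Emit:
carry_out(deltas=[-0.6,0,0,-0.5,0,-0.6,0,0,-1,0,-0.6,0,0,-2,0,-0.6,0,0,-2,0,-0.6,0,0,-2,0,-0.6,0,0,-1.5,0,-0.6,0,0,-1,0,-0.6,0,0,0,0,-0.6,0,0,0,0])

```text
clock: 6.83
position: [0.5941, 0.282, 0.1254]
tool_rot: [-3.141, -0.0, 0.267]
force: [0.5, 0.5, -1.8]
grip_width: 0.0271
```

```bash
python3 - <<'E'
from h import *
cv2.imwrite("pics/g2.png",grab_frame("side")[180:380,120:360,::-1].repeat(3,0).repeat(3,1))
print(status.observe())
E
```

```text
{'clock': 6.8833, 'qpos': array([-0.68907355,  0.70757921,  0.24530885,  1.60555935, -0.21078645,
        0.85536703, -0.09467474]), 'qd': array([ 0.00352102,  0.01444322, -0.0014474 ,  0.00358408, -0.0005826 ,
       -0.00020116, -0.00059828]), 'joint_efforts': array([ 5.15015668e-02, -1.06288977e+02,  1.09463185e+01, -3.35496211e+01,
        4.30417049e-02,  6.60451502e-02, -1.40918599e-02]), 'position': array([0.59379253, 0.28180002, 0.12468211]), 'tool_rot': array([3.14147248e+00, 8.22794353e-04, 2.66824509e-01]), 'force': array([ 0.01231352,  0.31024102, -2.80746755]), 'moment': array([0.06582524, 0.00812372, 0.00726252]), 'grip_width': 0.02696565881537952}
```

View pics/g2.png

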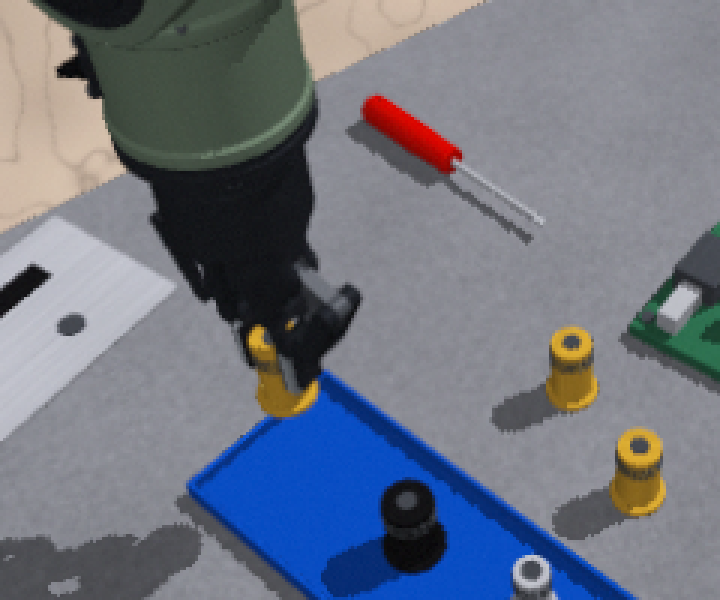

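Emit:
carry_out(deltas=[-0.6,-0.4,0.8,0,0,-0.6,-0.8,1.6,0,0,-0.6,-1,2.2,0,0,-0.6,-1,2.2,0,0,-0.6,-1,2.2,0,0,-0.6,-1,2.2,0,0,-0.6,-1,2.2,0,0,-0.6,-1,2.2,0,0,-0.6,-1,2.2,0,0,-0.6,-1,2.2,0,0,-0.6,-1,2.2,0,0,-0.6,-1,2.2,0,0,-0.6,-1,2.2,0,0,-0.6,-1,2.2,0,0,-0.6,-1,2.2,0,0,-0.6,-1,2.2,0,0,-0.6,-0.5,1,0,0,-0.6,-0.3,0.4,0,0,-0.6,0,0,0,0,-0.6,0,0,0,0])

```text
clock: 8.55
position: [0.531, -0.0931, 0.125]
tool_rot: [-3.141, 0.0, 0.267]
force: [0.3, 0.9, -1.9]
grip_width: 0.0273
```

Emit:
carry_out(deltas=[-0.6,0,0,0,0,-0.6,0,0,0,0])

```text
clock: 8.72
position: [0.5312, -0.0928, 0.1252]
tool_rot: [-3.141, 0.0, 0.268]
force: [0.7, -0.2, -1.9]
grip_width: 0.0268
```

```bash
python3 - <<'E'
from h import *
cv2.imwrite("pics/p1.png",grab_frame("side")[130:330,280:520,::-1].repeat(3,0).repeat(3,1))
p=status.observe()['position'];print(p,tog(p),status.observe()['tool_rot'])
for r in mark_of("side","brass_lock"): print(r)
E
```

```text
[ 0.53122027 -0.0929855   0.12522388] [0.00046596 0.0387655 ] [-3.14135552e+00 -4.00942460e-06  2.68238869e-01]
{'xy': [334.0, 346.1], 'p': 0.86}
{'xy': [307.8, 308.3], 'p': 0.74}
{'xy': [387.7, 236.8], 'p': 0.63}
{'xy': [387.6, 236.0], 'p': 0.56}
{'xy': [378.3, 272.9], 'p': 0.52}
```

View pics/p1.png

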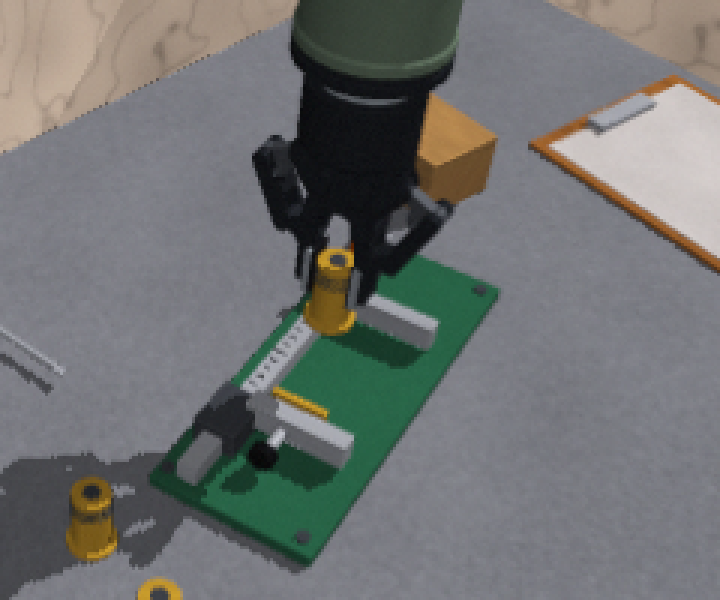

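```bash
python3 - <<'E'
from fit import *
g=cv2.imread("pics/p1.png")[::3,::3,::-1].copy(); full=np.zeros((480,640,3),'uint8');full[130:330,280:520]=g
m=mask(full,(377,208,402,245)); p=np.argwhere(m)[:,::-1]; e=ext(p)+np.array([-.5,-.5,.5,.5])
def f(v): return ext(px("side",lockpts(v[0],v[1],v[2])))-e
r=least_squares(f,[.531,-.093,.1035],diff_step=1e-3);print(e,r.x,r.fun,tog(r.x))
r=least_squares(lambda v:f([v[0],v[1],.1035]),[.531,-.093],diff_step=1e-3);print(r.x,r.fun,tog(r.x))
E
```

```text
[380.5 211.5 398.5 241.5] [ 0.53178476 -0.09365545  0.10324294] [-0.37686593  0.23196633  0.36127238 -0.23565873] [0.00083365 0.03797033]
[ 0.53160914 -0.09342227] [-0.38102909  0.22522082  0.36528447 -0.22949137] [0.00072579 0.03824159]
```

Emit:
carry_out(deltas=[-0.6,0,0,0.5,0,-0.6,0,0,1,0,-0.6,0,0,1.5,0,-0.6,0,0,1.5,0,-0.6,0,0,1.5,0,-0.6,0,0,1,0,-0.6,0,0,0.7,0,-0.6,0,0,0.5,0,-0.6,0,0,0.2,0,-0.6,0,0,0,0,-0.6,0,0,0,0])

```text
clock: 9.73
position: [0.5313, -0.0941, 0.0417]
tool_rot: [3.141, -0.001, 0.267]
force: [-1.1, 0.0, -1.0]
grip_width: 0.0273
```

Emit:
carry_out(deltas=[-0.6,0,0,0.3,0,-0.6,0,0,0.2,0,-0.6,0,0,0.1,0,-0.6,0,0,0,0,-0.6,0,0,0,0])

```text
clock: 10.15
position: [0.531, -0.094, 0.0353]
tool_rot: [-3.142, 0.0, 0.267]
force: [-0.1, 0.4, -1.8]
grip_width: 0.0271
```

Emit:
carry_out(deltas=[-0.6,0,0,0.05,0,-0.6,0,0,0.05,0,-0.6,0,0,0,0,-0.6,0,0,0,0])

```text
clock: 10.48
position: [0.5311, -0.0941, 0.0343]
tool_rot: [3.142, 0.0, 0.267]
force: [0.5, -0.3, -1.3]
grip_width: 0.027
```

Emit:
carry_out(deltas=[-0.6,0,0,0.05,0,-0.6,0,0,0,0,-0.6,0,0,0,0])

```text
clock: 10.73
position: [0.531, -0.094, 0.0338]
tool_rot: [-3.142, 0.0, 0.267]
force: [0.0, 0.2, -1.2]
grip_width: 0.0271
```

Emit:
carry_out(deltas=[-0.6,0,0,0.03,0,-0.6,0,0,0,0,-0.6,0,0,0,0])

```text
clock: 10.98
position: [0.5311, -0.0941, 0.0336]
tool_rot: [3.142, -0.0, 0.267]
force: [-1.6, 0.5, 2.1]
grip_width: 0.027
```

Bed contact (force z went from -1.2 to +2.1 N). Opening gradually.

Emit:
carry_out(deltas=[-0.3,0,0,0,0,-0.25,0,0,0,0,-0.2,0,0,0,0,-0.1,0,0,0,0,0,0,0,0,0,0.1,0,0,0,0,0.1,0,0,0,0,0.1,0,0,0,0])

```text
clock: 11.65
position: [0.5311, -0.0941, 0.0335]
tool_rot: [3.142, -0.0, 0.267]
force: [0.2, -0.2, -0.3]
grip_width: 0.0468
```

Emit:
carry_out(deltas=[0.1,0,0,-0.3,0,0.1,0,0,-0.7,0,0.1,0,0,-1.5,0,0.1,0,0,-2,0,0.1,0,0,-2,0,0.1,0,0,-2,0,0.1,0,0,-1,0,0.1,0,0,0,0,0.1,0,0,0,0])

```text
clock: 12.4
position: [0.5312, -0.0939, 0.1288]
tool_rot: [3.141, -0.001, 0.267]
force: [-0.5, 0.6, -0.1]
grip_width: 0.0468
```

```bash
python3 - <<'E'
from fit import *
np.set_printoptions(precision=4,suppress=True)
g=grab_frame("side")
cv2.imwrite("pics/p2.png",g[130:330,280:520,::-1].repeat(3,0).repeat(3,1))
p=status.observe()['position'];print(p,tog(p))
t=px("side",[[*tow((0,.038)),.012+.026]])[0]; print(t)
E
```

```text
[ 0.5308 -0.0939  0.1281] [-0.0002  0.038 ]
[385.5837 257.1932]
```

View pics/p2.png

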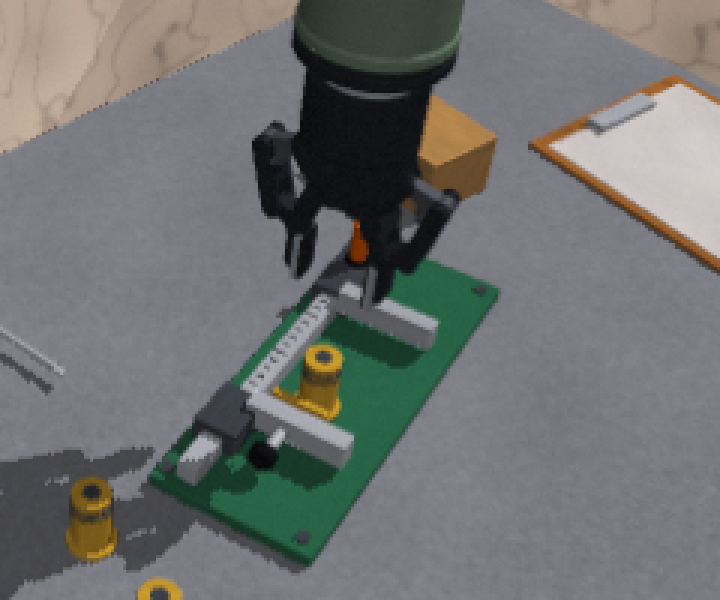

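The lock stands upright on the bed in front of the pad (zoomed view (322,385)). Now I'll close the fingers and move behind the post.

Emit:
carry_out(deltas=[-1,0.2,0.8,0,0,-1,0.4,1.5,0,0,-1,0.4,2,0,0,-1,0.4,2,0,0,-1,0.5,2,0,0,-1,0.5,2,0,0,-1,0.5,2,0,0,-1,0.4,2,0,0,-1,0.4,1.8,0,0,-1,0.3,1,0,0,-1,0,0.2,0,0,-1,0,0,0,0,-1,0,0,0,0,-1,0,0,0,0])

```text
clock: 13.62
position: [0.615, -0.2493, 0.1283]
tool_rot: [-3.141, 0.0, 0.268]
force: [0.5, -0.5, 0.5]
grip_width: 0.0
```

```bash
python3 - <<'E'
from fit import *
np.set_printoptions(precision=4,suppress=True)
g=grab_frame("side")
cv2.imwrite("pics/p3.png",g[130:330,280:520,::-1].repeat(3,0).repeat(3,1))
p=status.observe();print(p['position'],tog(p['position']),p['grip_width'],p['tool_rot'])
m=mask(g,(378,238,394,275)); q=np.argwhere(m)[:,::-1]
e=ext(q)+np.array([-.5,-.5,.5,.5]); print(e, ext(px("side",lockpts(*tow((0,.038)),.012))))
E
```

```text
[ 0.6151 -0.2494  0.1285] [ 0.0401 -0.1342] 4.3151855363977375e-05 [-3.1411 -0.      0.2677]
[377.5 244.5 393.5 269.5] [376.1715 244.2002 393.4954 271.3167]
```

View pics/p3.png

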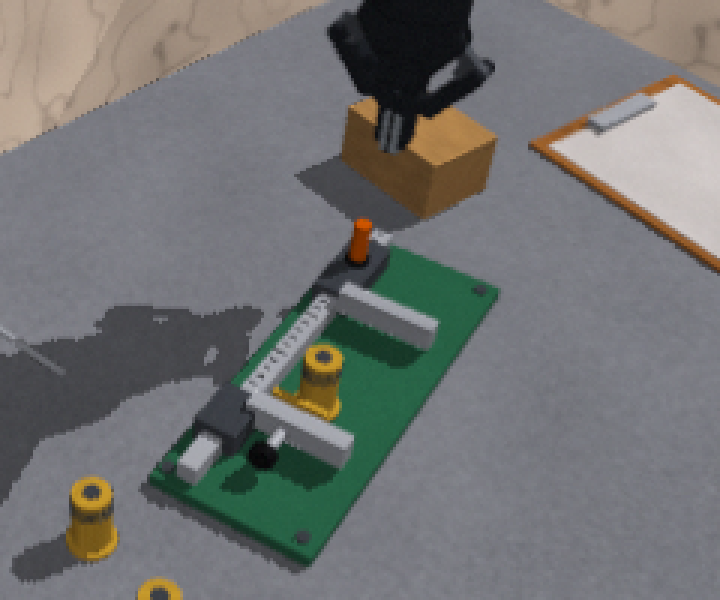

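Emit:
carry_out(deltas=[-1,0,0,0.5,0,-1,0,0,1,0,-1,0,0,1.5,0,-1,0,0,1.5,0,-1,0,0,1.5,0,-1,0,0,1,0,-1,0,0,0.6,0,-1,0,0,0.4,0,-1,0,0,0,0,-1,0,0,0,0,-1,0,0,0,0])

```text
clock: 14.58
position: [0.6156, -0.2506, 0.0492]
tool_rot: [3.141, -0.001, 0.267]
force: [0.1, 0.0, 0.4]
grip_width: -0.0001
```

Emit:
carry_out(deltas=[-1,0,-0.2,0,0,-1,0,-0.2,0,0,-1,0,-0.2,0,0,-1,0,-0.1,0,0,-1,0,-0.1,0,0,-1,0,0,0,0,-1,0,0,0,0])

```text
clock: 15.17
position: [0.6131, -0.2427, 0.0485]
tool_rot: [3.142, 0.0, 0.267]
force: [0.9, -0.6, -0.7]
grip_width: -0.0
```

```bash
python3 - <<'E'
from fit import *
np.set_printoptions(precision=4,suppress=True)
g=grab_frame("side")
cv2.imwrite("pics/p4.png",g[130:330,280:520,::-1].repeat(3,0).repeat(3,1))
p=status.observe();print(p['clock'],p['position'],tog(p['position']),p['force'])
E
```

```text
15.2167 [ 0.6131 -0.2427  0.0485] [ 0.04   -0.1273] [-0.2425 -0.4266 -0.2494]
```

View pics/p4.png

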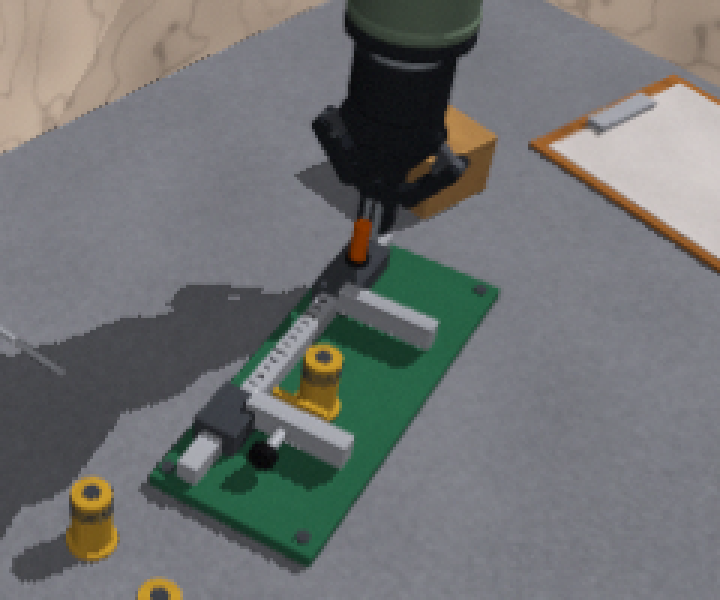

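Emit:
carry_out(deltas=[-1,0,-0.2,0,0,-1,0,-0.3,0,0,-1,0,-0.4,0,0,-1,0,-0.6,0,0,-1,0,-0.7,0,0,-1,0,-0.7,0,0,-1,0,-0.7,0,0,-1,0,-0.7,0,0,-1,0,-0.7,0,0,-1,0,-0.6,0,0,-1,0,-0.5,0,0,-1,0,-0.4,0,0,-1,0,-0.2,0,0,-1,0,-0.1,0,0,-1,0,0,0,0])

```text
clock: 16.47
position: [0.5953, -0.1768, 0.0485]
tool_rot: [-3.141, -0.0, 0.267]
force: [0.6, -0.7, 0.4]
grip_width: 0.0001
```

```bash
cat > look.py <<'E'
import sys
from fit import *
np.set_printoptions(precision=4,suppress=True)
F=[];P=[]
for i in range(int(sys.argv[2])):
    g=grab_frame("side"); p=status.observe(); f=p['force']; F.append([-np.sin(GA)*f[0]+np.cos(GA)*f[1],f[2]]);P.append(tog(p['position']))
cv2.imwrite(f"pics/{sys.argv[1]}.png",g[150:310,320:480,::-1].repeat(4,0).repeat(4,1)[:600])
F=np.array(F);print(p['clock'],'TCPg',np.mean(P,0),p['position'][2],'Fy,Fz',F.mean(0),'Fy all',F[:,0])
E
python3 look.py q1 5
```

```text
16.7167 TCPg [ 0.0402 -0.0591] 0.048529117871652115 Fy,Fz [-0.0882  0.0393] Fy all [ 0.9049 -0.3053  0.0674 -0.4389 -0.6691]
```

View pics/q1.png

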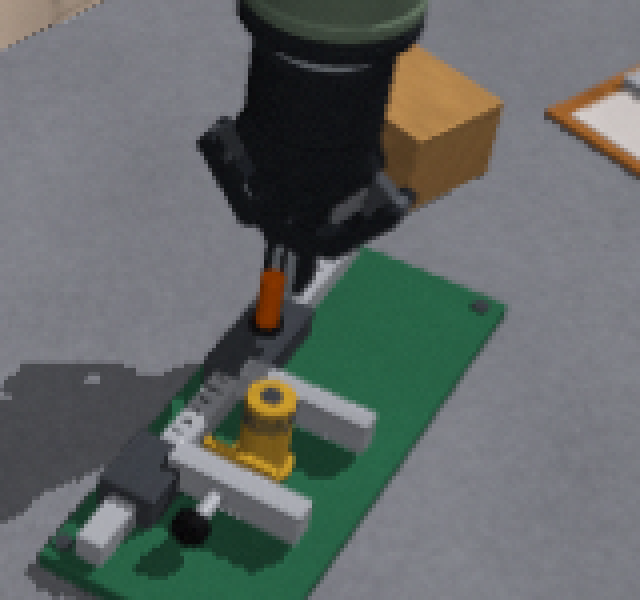

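The jaw is closing cleanly, and its face is now nearing the barrel. Going slower.

Emit:
carry_out(deltas=[-1,0,-0.1,0,0,-1,0,-0.1,0,0,-1,0,-0.1,0,0,-1,0,-0.1,0,0,-1,0,-0.1,0,0,-1,0,-0.1,0,0,-1,0,-0.1,0,0,-1,0,-0.1,0,0,-1,0,-0.1,0,0,-1,0,-0.1,0,0])

```text
clock: 17.55
position: [0.5926, -0.1673, 0.0485]
tool_rot: [3.142, -0.0, 0.267]
force: [1.8, -2.8, -0.4]
grip_width: -0.0001
```

```bash
python3 look.py q2 3
```

```text
17.7 TCPg [ 0.0401 -0.0489] 0.04850466207710615 Fy,Fz [-1.5151  0.6046] Fy all [-3.417  -0.1217 -1.0066]
```

View pics/q2.png

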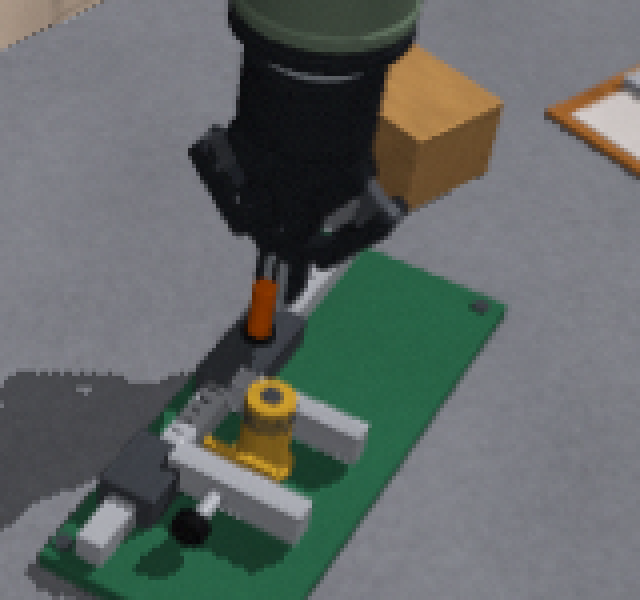

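Emit:
carry_out(deltas=[-1,0,-0.05,0,0,-1,0,-0.05,0,0,-1,0,-0.05,0,0,-1,0,-0.05,0,0,-1,0,-0.05,0,0,-1,0,-0.05,0,0,-1,0,-0.05,0,0,-1,0,-0.05,0,0,-1,0,-0.05,0,0,-1,0,-0.05,0,0,-1,0,-0.05,0,0,-1,0,-0.05,0,0])

```text
clock: 18.7
position: [0.591, -0.1617, 0.0485]
tool_rot: [3.141, -0.0, 0.267]
force: [2.2, -3.8, -0.2]
grip_width: 0.0002
```

```bash
python3 look.py q3 3
```

```text
18.85 TCPg [ 0.04   -0.0432] 0.04852661898583682 Fy,Fz [-3.3003  0.578 ] Fy all [-3.1167 -3.3949 -3.3894]
```

View pics/q3.png

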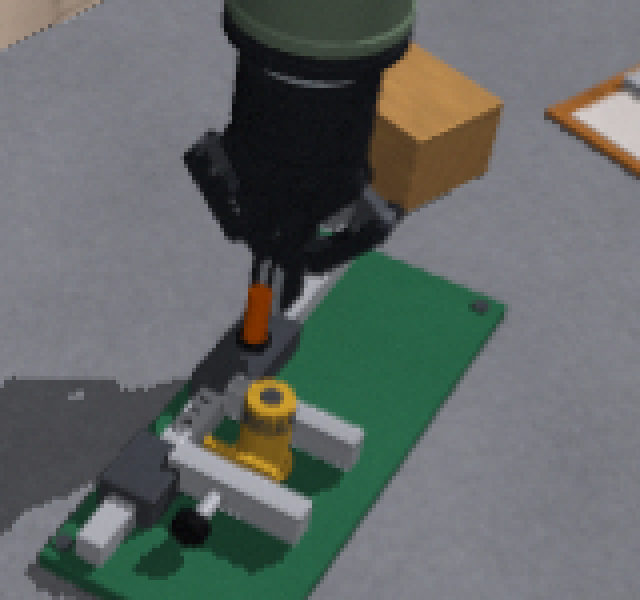

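Emit:
carry_out(deltas=[-1,0,-0.04,0,0,-1,0,-0.04,0,0,-1,0,-0.04,0,0,-1,0,-0.04,0,0,-1,0,-0.04,0,0,-1,0,-0.04,0,0,-1,0,-0.04,0,0])

```text
clock: 19.43
position: [0.5902, -0.1589, 0.0485]
tool_rot: [-3.142, 0.0, 0.267]
force: [2.0, -3.0, 0.9]
grip_width: -0.0001
```

```bash
python3 look.py q4 3
```

```text
19.5833 TCPg [ 0.04   -0.0403] 0.048484474733470895 Fy,Fz [-4.0068  0.574 ] Fy all [-4.0289 -4.0587 -3.9328]
```

View pics/q4.png

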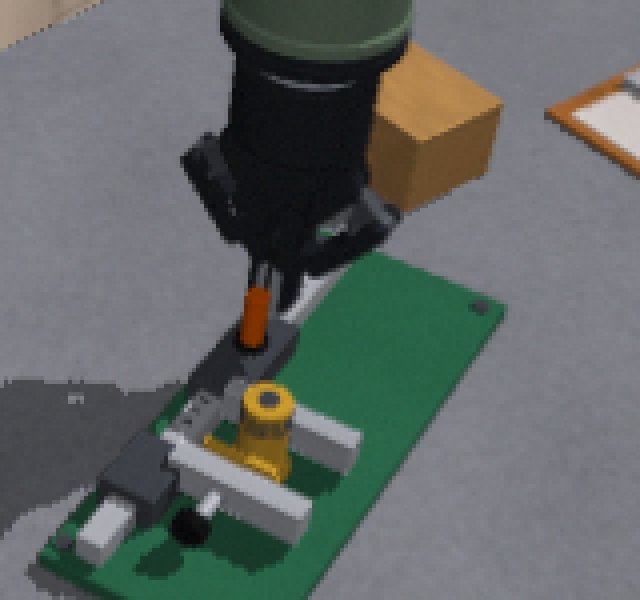

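Emit:
carry_out(deltas=[-1,0,-0.03,0,0,-1,0,-0.03,0,0,-1,0,-0.03,0,0])

```text
clock: 19.83
position: [0.59, -0.1581, 0.0485]
tool_rot: [3.142, 0.0, 0.267]
force: [2.1, -3.0, 0.6]
grip_width: 0.0
```

```bash
python3 look.py q5 3
```

```text
19.9833 TCPg [ 0.04   -0.0395] 0.048481593578063434 Fy,Fz [-3.7151  0.6554] Fy all [-4.392  -3.1006 -3.6527]
```

Emit:
carry_out(deltas=[-1,0,-0.03,0,0,-1,0,-0.03,0,0,-1,0,-0.03,0,0])

```text
clock: 20.23
position: [0.5898, -0.1572, 0.0485]
tool_rot: [3.142, -0.0, 0.267]
force: [3.2, -3.1, 0.6]
grip_width: -0.0002
```

```bash
python3 look.py q6 3
```

```text
20.3833 TCPg [ 0.04   -0.0386] 0.04848334306080586 Fy,Fz [-3.3387  0.3355] Fy all [-3.4141 -2.9879 -3.6141]
```

View pics/q6.png

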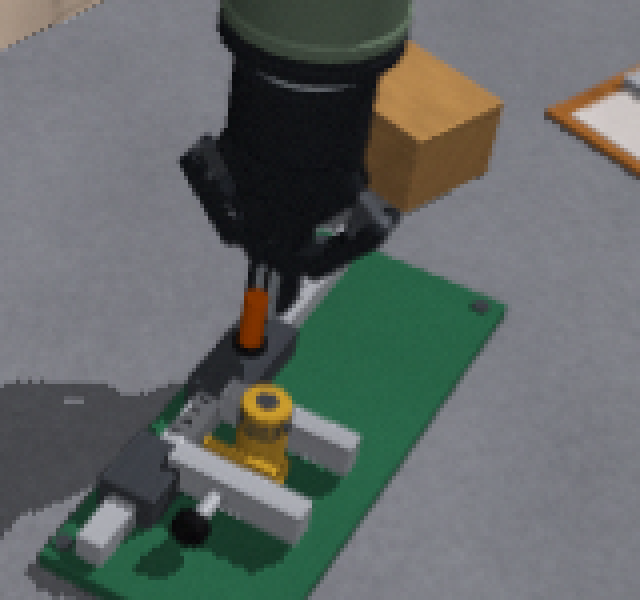

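Emit:
carry_out(deltas=[-1,0,-0.03,0,0,-1,0,-0.03,0,0,-1,0,-0.03,0,0])

```text
clock: 20.63
position: [0.5895, -0.1563, 0.0485]
tool_rot: [3.142, 0.0, 0.267]
force: [2.7, -2.9, 0.3]
grip_width: -0.0005
```

```bash
python3 look.py q7 3
```

```text
20.7833 TCPg [ 0.04   -0.0377] 0.04852527150142792 Fy,Fz [-3.384   0.7071] Fy all [-3.261  -3.7783 -3.1127]
```

Emit:
carry_out(deltas=[-1,0,-0.03,0,0,-1,0,-0.03,0,0,-1,0,-0.03,0,0])

```text
clock: 21.03
position: [0.5893, -0.1555, 0.0485]
tool_rot: [3.141, -0.0, 0.267]
force: [3.1, -4.5, 0.9]
grip_width: 0.0002
```

```bash
python3 look.py q8 3
```

```text
21.1833 TCPg [ 0.04   -0.0368] 0.04849564104397172 Fy,Fz [-3.89    0.7629] Fy all [-4.3125 -4.1262 -3.2313]
```

View pics/q8.png

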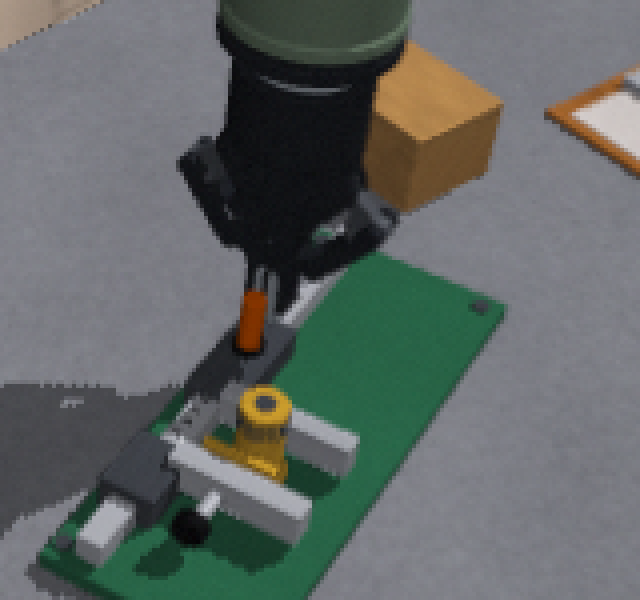

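Emit:
carry_out(deltas=[-1,0,-0.03,0,0,-1,0,-0.03,0,0,-1,0,-0.03,0,0])

```text
clock: 21.43
position: [0.589, -0.1546, 0.0485]
tool_rot: [3.142, -0.0, 0.267]
force: [3.2, -3.1, 1.5]
grip_width: 0.0
```

```bash
python3 look.py q9 3
```

```text
21.5833 TCPg [ 0.04   -0.0359] 0.048491302851021795 Fy,Fz [-2.9213  0.5012] Fy all [-3.3203 -2.1101 -3.3335]
```

Emit:
carry_out(deltas=[-1,0,-0.03,0,0,-1,0,-0.03,0,0])

```text
clock: 21.75
position: [0.5889, -0.1541, 0.0485]
tool_rot: [3.142, 0.0, 0.267]
force: [3.1, -2.5, 1.0]
grip_width: -0.0002
```

```bash
python3 look.py q10 3
```

```text
21.9 TCPg [ 0.04   -0.0353] 0.048510865309467924 Fy,Fz [-3.5047  1.0318] Fy all [-3.5035 -3.9037 -3.1068]
```

View pics/q10.png

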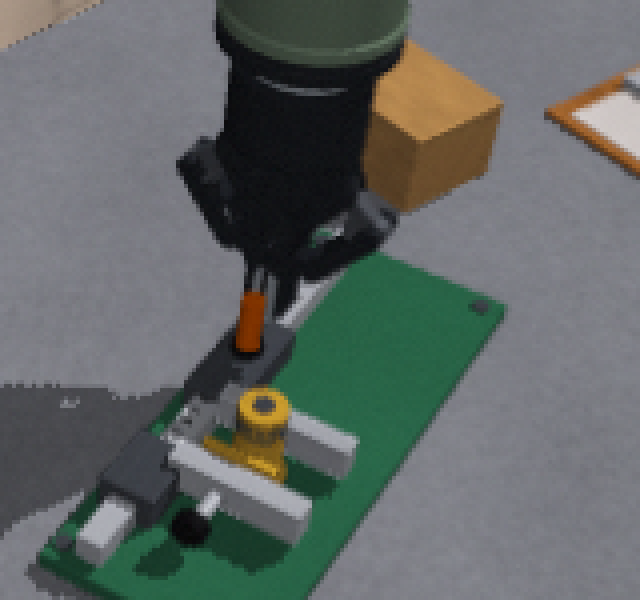

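Emit:
carry_out(deltas=[-1,0,-0.03,0,0,-1,0,-0.03,0,0])

```text
clock: 22.07
position: [0.5888, -0.1535, 0.0485]
tool_rot: [3.142, -0.0, 0.267]
force: [2.0, -4.3, 1.0]
grip_width: 0.0002
```

```bash
python3 look.py q11 3
```

```text
22.2167 TCPg [ 0.04   -0.0347] 0.04850406859664293 Fy,Fz [-3.823   0.5545] Fy all [-4.1785 -3.3713 -3.9191]
```

Emit:
carry_out(deltas=[-1,0,-0.03,0,0,-1,0,-0.03,0,0])

```text
clock: 22.38
position: [0.5886, -0.1529, 0.0485]
tool_rot: [3.141, -0.0, 0.267]
force: [3.3, -4.2, 1.6]
grip_width: 0.0003
```

```bash
python3 look.py q12 3
```

```text
22.5333 TCPg [ 0.04   -0.0341] 0.04849808884985145 Fy,Fz [-3.3648  0.467 ] Fy all [-3.6946 -2.9978 -3.4019]
```

View pics/q12.png

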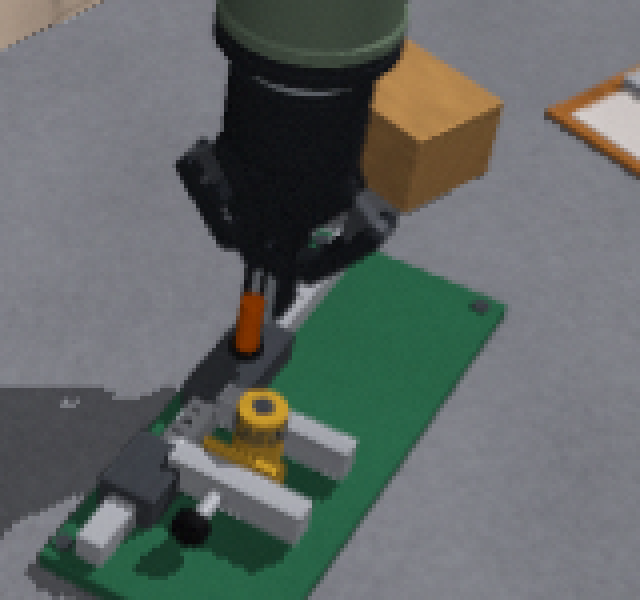

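Emit:
carry_out(deltas=[-1,0,-0.03,0,0,-1,0,-0.03,0,0])

```text
clock: 22.7
position: [0.5884, -0.1523, 0.0485]
tool_rot: [3.142, 0.0, 0.267]
force: [3.1, -3.2, 0.3]
grip_width: -0.0001
```

```bash
python3 look.py q13 3
```

```text
22.85 TCPg [ 0.04   -0.0335] 0.04849686145498368 Fy,Fz [-4.1828  0.8805] Fy all [-4.6153 -3.9828 -3.9502]
```

Emit:
carry_out(deltas=[-1,0,-0.03,0,0,-1,0,-0.03,0,0])

```text
clock: 23.02
position: [0.5883, -0.1519, 0.0485]
tool_rot: [3.141, -0.0, 0.267]
force: [3.7, -4.6, 1.0]
grip_width: -0.0001
```

```bash
python3 look.py q14 3
```

```text
23.1667 TCPg [ 0.04   -0.0331] 0.04849809913353588 Fy,Fz [-4.2915  0.0215] Fy all [-4.655  -4.1136 -4.1059]
```

View pics/q14.png

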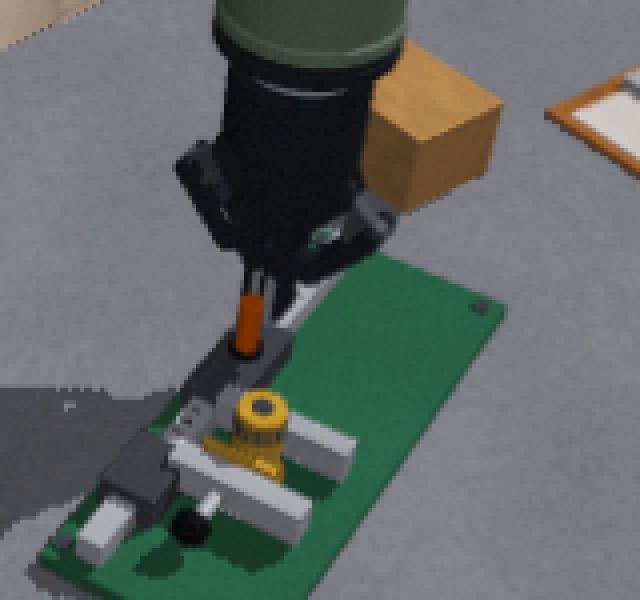

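Emit:
carry_out(deltas=[-1,0,-0.03,0,0,-1,0,0,0,0])

```text
clock: 23.33
position: [0.5883, -0.1518, 0.0485]
tool_rot: [3.141, -0.0, 0.266]
force: [3.6, -5.7, -1.2]
grip_width: -0.0
```

```bash
python3 look.py q15 4
```

```text
23.5333 TCPg [ 0.04  -0.033] 0.04853970924277087 Fy,Fz [-6.4071 -0.3767] Fy all [-6.9603 -6.1737 -5.8348 -6.6595]
```

Emit:
carry_out(deltas=[-1,0,-0.03,0,0,-1,0,0,0,0])

```text
clock: 23.7
position: [0.5883, -0.1517, 0.0486]
tool_rot: [3.141, -0.0, 0.266]
force: [4.9, -6.5, -0.5]
grip_width: 0.0002
```

```bash
python3 look.py q16 4
```

```text
23.9 TCPg [ 0.04   -0.0329] 0.04857350797692958 Fy,Fz [-6.9672 -0.4401] Fy all [-6.1617 -7.244  -6.9721 -7.4909]
```

Push is about 7 N, roughly 3 N of it carriage friction. That leaves around 4 N on the lock, so I'll hold briefly and then back away.

Emit:
carry_out(deltas=[-1,0,0,0,0,-1,0,0,0,0,-1,0,0,0,0,-1,0,0.03,0,0,-1,0,0.05,0,0,-1,0,0.05,0,0,-1,0,0.1,0,0,-1,0,0.2,0,0,-1,0,0.3,0,0,-1,0,0.5,0,0,-1,0,0.6,0,0,-1,0,0.2,0,0,-1,0,0,0,0])

```text
clock: 24.98
position: [0.5934, -0.1717, 0.0485]
tool_rot: [3.141, 0.0, 0.266]
force: [-0.3, -1.1, -0.0]
grip_width: 0.0001
```

```bash
python3 look.py r1 4
```

```text
25.1833 TCPg [ 0.0399 -0.0527] 0.0484674577607031 Fy,Fz [-0.2455  0.0751] Fy all [-0.4282 -0.2329  0.1119 -0.433 ]
```

View pics/r1.png

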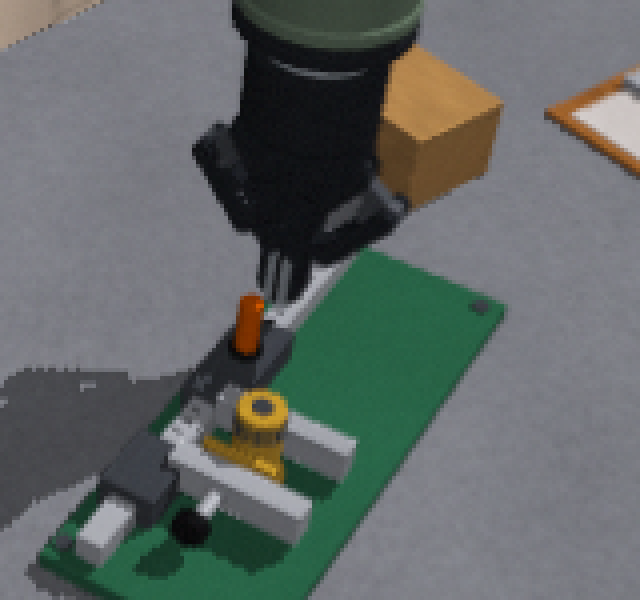

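Emit:
carry_out(deltas=[-1,0,0,-1,0,-1,0,0,-2,0,-1,0,0,-2.5,0,-1,0,0,-3,0,-1,0,0,-3,0,-1,0,0.5,-2,0,-1,0,1,-1,0,-1,0,1,0,0,-1,0,0,0,0,-1,0,0,0,0,-1,0,0,0,0])

```text
clock: 26.1
position: [0.5995, -0.1943, 0.1924]
tool_rot: [-3.141, 0.002, 0.267]
force: [-0.5, -0.3, -0.2]
grip_width: -0.0002
```

```bash
python3 look.py r2 2; python3 - <<'E'
from h import *
g=cv2.imread("pics/top0.png"); t=grab_frame("top")
cv2.imwrite("pics/r2t.png",t[130:350,180:500,::-1].repeat(2,0).repeat(2,1))
E
```

```text
26.2 TCPg [ 0.0397 -0.0769] 0.19263389989107965 Fy,Fz [ 0.4551 -0.2625] Fy all [0.4805 0.4296]
```

View pics/r2.png

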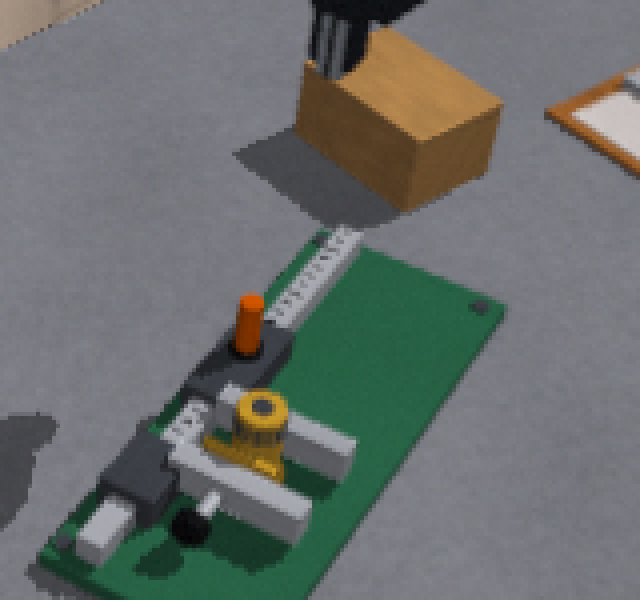

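View pics/r2t.png

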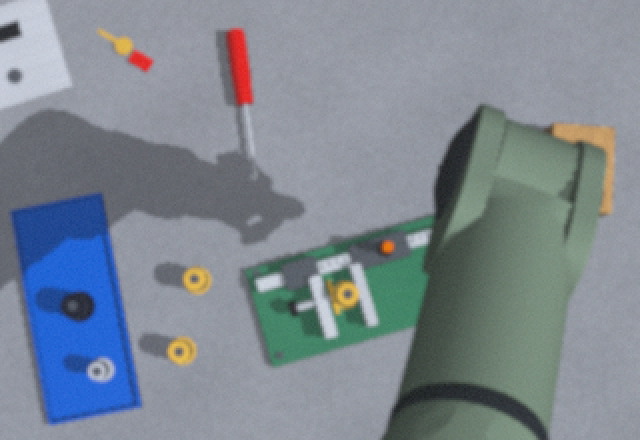

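Both views show the lock upright and caught between pad and jaw (side zoom (262,435), top zoom (346,293)). The robot is clear and the other parts are where they were, so I'm handing in.

```bash
python3 - <<'E'
from workcell import job,status
print(job.job_done(), status.observe()['clock'])
E
```

```text
the job is handed in; nothing more can be done
the job is handed in; nothing more can be done
```

The brass lock is standing on the caliper bed with the moving jaw closed on it against the anvil, and the job is handed in. The last clock reading before hand-in was about 26 s.

- **Picking and placing:** I took the brass lock from the tray. Of the four brass-coloured locks it was the farthest from the base, about 0.66 m. I set it upright on the bed at about gauge x = 0, y = +38 mm, just in front of the pad, and let go once the force reading showed bed contact.
- **Closing the jaw:** I pushed the orange post from behind with the closed fingers, in steps of 0.3 mm at the end. When the push rose from about 3.5 N to about 7 N I stopped, held it, and backed away.
- **Grip force:** The push implies 3 to 4 N on the lock. That is estimated from the wrist force, whose readings scatter by about 1 N. The contact forces and the jaw's skew were never measured directly; at that force I calculate a skew of about 0.01 rad.
- **Last checks:** After I withdrew, the side and top views showed the lock upright between pad and jaw, the arm clear at about 0.19 m height, and wrist force near zero. The black and steel locks and the screwdriver looked undisturbed. The parcel was partly hidden by the arm in the top view but looked unmoved from the side.

No check failed or disagreed beyond 2–3 mm of scatter between the cameras on the lock's starting position.

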